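# Raise a slack cabinet door four clicks with a ratchet toe lifter and hold it

### The job

The door of the little cabinet has sagged, and its hinge screws have been slackened so that it can be raised in its slotted plates. Slide the ratchet toe lifter along the bench, lever still up, until its toe is well under the door's lower edge and its cheeks are square up against the door; then press the lever down exactly four clicks, no more, so that the door rests on the toe. Finish while still holding the lever there, gripped or pressed down (do not let go), so that the screws can be tightened, and leave everything else on the bench alone.

Things in the scene. Friction and masses are not known exactly. Their poses are not given: they have to be found in the camera images.
- lifter: loose steel ratchet toe lifter, 0.95 kg, slides on the bench. Origin under the pivot on its underside; x forward to the toe, z up. Base 78 mm wide, x -125 to 8 mm. Cheeks at y +-33.5 mm, 51 mm high: their flat front edges (x 46 mm, up to z 40) are the stop that meets the door. Lever pivot at x 0, z 32 mm, axis along y. Toothed quadrant at y 16 mm, up to z 87 mm, x -55 to -20 mm
- lever: the lifter's lever: a straight bar rising backwards (lifter's -x) from the pivot, 35 degrees above level at joint value 0, with a round rubber grip 21 to 23 mm thick from 80 to 185 mm along it (grip point 115 mm above the bench at the start). Ahead of the pivot it carries the flat toe, 50 mm wide. Origin at the pivot
- lever_turn (a joint): lever angle, rad: 0 handle up, grows as it is pressed and the toe rises, to 0.66. A pawl clicks every 0.087 rad (13 mm at the grip point): the push needed there grows to 3 N (5 to 9 with the door on the toe), then drops suddenly, to about nothing. Clicks at about 0.05, 0.14, 0.22, 0.31, 0.40; the pawl bars the way back, so a click too many cannot be undone. Rests near 0.33 after the fourth
- lever_grip (a point): point on the axis of the rubber grip, 145 mm from the pivot along the lever; turns about the pivot with the lever
- toe_tip (a point): axis of the small roller (8 mm thick, 48 mm long) along the front edge of the toe; at lever angle 0 it is 58 mm ahead of the pivot, 6 mm above the bench (roller top at 10 mm). Four clicks raise it about 21 mm and move it 5 mm forward
- cabinet: grey cabinet standing fixed on the bench, 120 mm deep, 210 mm wide, 220 mm high, on a set-back plinth. Origin at the middle of its underside; its front looks to its own -x, y across its width. The outer face of its door is at x = -82.5 mm; behind the door there is 50 mm of free room under the cabinet
- door: wooden door on the cabinet's front, 206 mm wide, 182 mm high, 20 mm thick, 0.75 kg (+-30 %), steel bow handle on one side (28 mm out, 86 to 146 mm above the bench), two slotted hinge plates on the other. Lower edge 16 mm above the bench at the start. Origin at the middle of the lower edge of its outer face
- door_rise (a joint): how far the door has been raised in its slots, m: 0 sagged, at most 0.030. The first click takes up the gap; after four clicks about 0.015
- pocket_level: pocket spirit level, aluminium, 25 x 268 x 19 mm, lying at the back edge of the bench
- black_tape: roll of black tape, 68 mm across, 19 mm high, lying flat
- pen: ball pen, 139 mm long, 9 mm thick, lying on the bench
- steel_bar_1: flat steel offcut, 24 x 80 x 8 mm, lying on the bench at the left
- grey_block_2: grey block, 36 x 75 x 18 mm, lying at the back of the bench

How it is judged:
By the outcome, as a careful person would: the job done as asked, in the order asked, and still so for the second after the job is handed in, while the arm keeps its last pose, push and grip.
It also fails if it takes over 64 s, if anything falls off the work surface, if the arm or the gripper's body presses on something with over 40 N, if the wrist force passes 120 N, or if a joint passes its speed limit or range.

### The arm

A 6-joint arm with a two-finger parallel gripper is mounted at the origin on the work surface; the furniture and walls round the work are solid. World frame = base frame: x ahead of the robot, y to its left, z up, the work surface at z = 0. Lengths are in m, angles in rad, forces in N, time in s.
With the tool pointing down it reaches from about 0.275 to 0.825 m from the base axis. Payload 5.2 kg.
Tool frame: the origin (TCP) lies midway between the tips of the shut fingers; the grasp point (between the pads) lies 19 mm behind it; z points along the fingers, y is the line along which they close (so a half turn about z gives the same grasp; the last joint's range is limited). The gripper opens to 93 mm and grips with 3 to 60 N. Pads are 15 mm wide; open, the fingers measure 128 mm over their backs; the gripper's body (75 mm by 188 mm) begins 65 mm behind the grasp point.
Start: joints at [1.118, 0.259, 1.535, -0, 1.348, -0.203], TCP at [0.136, 0.533, 0.182] pointing down, gripper open.
Joint ranges: [-3.14, 3.14], [-0.91, 2.08], [0.19, 2.58], [-1.22, 4.36], [0.22, 2.71], [-3.12, 3.12]. Speed limits (rad/s): [2.57, 2.57, 3.14, 3.14, 3.14, 3.14].

### API

Orientations are given as a rotation vector (axis times angle).
In Python, from cell import arm gives the robot as it stands.
- The arm moves only by the tool apply_moves, never from a script. Its argument "increments" is a list of rows, each an object of numbers: "tx", "ty", "tz": the shift along the tool's x, y, z in mm; "twist": the turn about the tool's z in rad; "jaw": the opening, from 0 (shut) to 1 (fully open). A call has 1 to 5 rows; each row shifts and turns the commanded pose from where the row before left it, along the tool's axes as they then stand; what a row does not reach is not made up. A row lasts 1/8 s, in which the tool goes at most 62.5 mm and 10.7 degrees, less where a joint would pass 70% of its speed; a pose out of reach is approached as far as the arm can. A call with a gripper value outside its range is refused whole. The fingers move at their own pace and stop on an object; the grip force is fixed at half the most. Time passes only in rows, so rows that do not move let the fingers close. It gives the time, the measured TCP pose, the force, the opening and the grip force at its end, in the units of the state.
- arm.state(): the state, without advancing time (a new reading comes with each control period).
- arm.capture(name): name is "scene" or "top" or "wrist"; returns a dict with "image" (480x640x3 uint8, blue, green, red), "fx", "fy", "cx", "cy" (pixels), "R" (3x3) and "t" (3): a world point X has camera coordinates R X + t. Camera axes: x right, y down, z forward; pixel columns grow to the right and rows downward; lengths in m; the calibration is good to about 2 mm. A picture is of the moment at which its call begins. There is no depth.
- arm.close_job(): hands the job in; it is judged then, once.
The state is a dict: "time_s": time; "joint_positions": joint angles; "joint_velocities": joint speeds; "tau": joint torques, N m; "position": TCP position; "ee_rot": TCP orientation; "wrist_force": force on the tool from outside, world axes, zero at the start; "wrist_torque": the same for the moment, N m; "width": finger opening in m; "grasp_force": force on a finger pad.
Only numpy, scipy, OpenCV 4.12 (cv2) and the standard library are available. Lean on these libraries where they do the work, as an engineer would, in place of code of your own. Each camera call takes 0.05 s, during which the arm holds its last target. There are 200 camera calls.

## Working session

There is one attempt and no reset: what is moved stays moved. The work goes in short steps, Python scripts to look and compute and a tool call to move; the robot and the scene stay as the last step left them, time stands still between calls to the robot, and variables do not carry over. Pictures are saved under pics/ and viewed, at most 10 in all, crops included, and the job is handed in when it is done.

Besides the shell and the picture viewer there is one more tool, called after ">>>" as name([rows], argument=value, ...), one row to a line, values as JSON. apply_moves: Moves the arm, as the interface text tells. Its arguments: {"type":"object","properties":{"increments":{"type":"array"}},"required":["increments"]}

```bash
mkdir -p pics; ls; python3 - <<'E'
from cell import arm
import cv2,json,numpy as np
s=arm.state();print({k:np.round(v,3).tolist() for k,v in s.items()})
for n in["scene","top"]:
    c=arm.capture(n);cv2.imwrite(f"pics/{n}0.png",c["image"])
    print(n,c["fx"],c["fy"],c["cx"],c["cy"],np.round(c["R"],4).tolist(),np.round(c["t"],4).tolist())
E
```

```text
pics
{'time_s': 0.0, 'joint_positions': [1.118, 0.259, 1.536, -0.0, 1.348, -0.203], 'joint_velocities': [-0.0, 0.0, -0.001, 0.0, -0.0, -0.001], 'tau': [-0.0, -43.731, -28.401, 0.072, 0.041, -0.0], 'position': [0.136, 0.532, 0.182], 'ee_rot': [-0.391, -3.117, 0.003], 'wrist_force': [0.469, 0.151, -0.135], 'wrist_torque': [-0.006, 0.063, -0.022], 'grasp_force': 0.0, 'width': 0.093}
scene 576.9577445127173 576.9577445127173 320.0430719517753 245.5742631817702 [[-0.999, -0.0447, 0.0075], [-0.0395, 0.7782, -0.6267], [0.0221, -0.6264, -0.7792]] [0.4553, -0.108, 1.3104]
top 491.1630024411128 491.1630024411128 324.34548420122127 246.6265840883937 [[-0.0224, -0.9995, 0.0238], [-0.9925, 0.0193, -0.1208], [0.1203, -0.0263, -0.9924]] [0.259, 0.4589, 1.0683]
```

View pics/scene0.png

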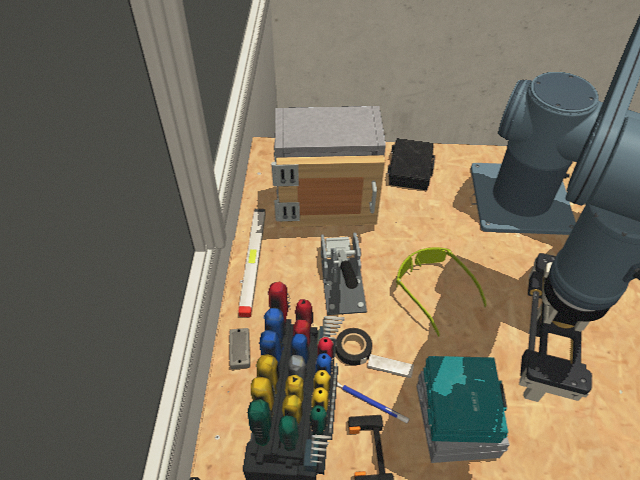

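View pics/top0.png

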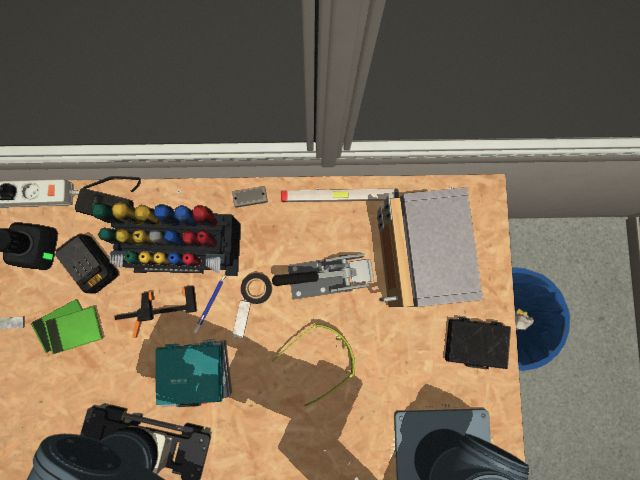

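The cabinet front faces +y, top view columns 375–410. The lifter sits just in front of it at about (330,275), with its lever pointing back. I'll enlarge both views.

```bash
python3 - <<'E'
import cv2,numpy as np
a=cv2.imread("pics/top0.png")[185:315,265:425];b=cv2.imread("pics/scene0.png")[150:320,250:400]
a=cv2.resize(a,None,fx=5,fy=5,interpolation=cv2.INTER_CUBIC)[:600]
cv2.imwrite("pics/topc.png",cv2.resize(a,(800,600)) if a.shape[0]>600 else a)
b=cv2.resize(b[:150],None,fx=4,fy=4,interpolation=cv2.INTER_CUBIC)
b=cv2.resize(cv2.imread("pics/scene0.png")[170:320,265:400],None,fx=4,fy=4,interpolation=cv2.INTER_CUBIC)
cv2.imwrite("pics/scenec.png",b)
E
```

```text
(no output)
```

View pics/topc.png

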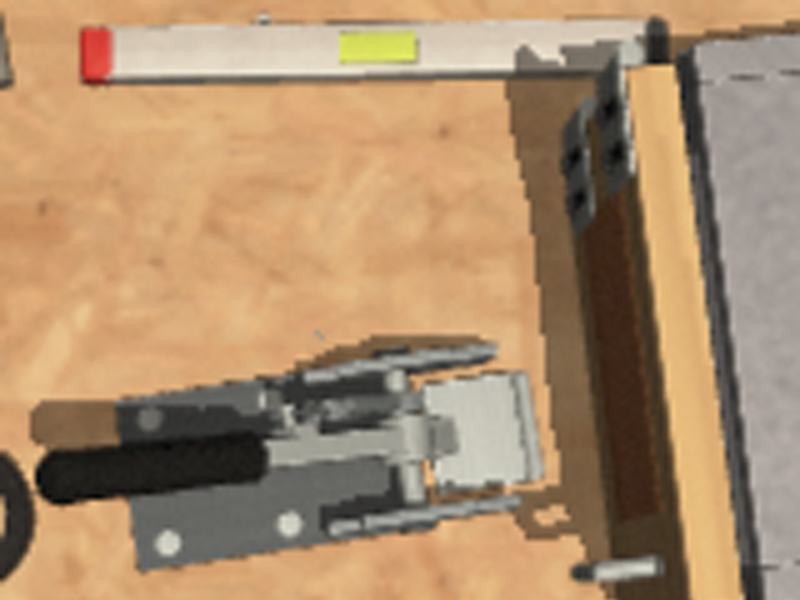

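View pics/scenec.png

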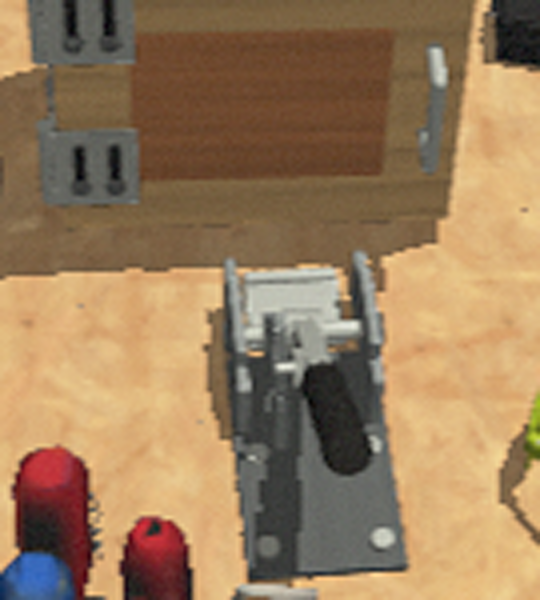

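Lifter and door corners are clear in both crops. Next I fit both poses by reprojection.

```bash
cat >h.py <<'E'
from cell import arm
import cv2,numpy as np
from scipy.optimize import least_squares
from scipy.spatial.transform import Rotation as Ro
def proj(c,X):
    p=np.asarray(X)@np.array(c["R"]).T+np.array(c["t"]);return np.c_[c["fx"]*p[:,0]/p[:,2]+c["cx"],c["fy"]*p[:,1]/p[:,2]+c["cy"]]
def w(p,L):
    L=np.asarray(L,float);c,s=np.cos(p[2]),np.sin(p[2]);return np.c_[p[0]+c*L[:,0]-s*L[:,1],p[1]+s*L[:,0]+c*L[:,1],L[:,2]]
def fit(obs,p0):
    f=lambda p:np.concatenate([(proj(c,w(p,[m for m,_ in o]))-[u for _,u in o]).ravel() for c,o in obs])
    r=least_squares(f,p0,loss="soft_l1");return r.x,f(r.x).reshape(-1,2)
E
python3 - <<'E'
from h import *
T=arm.capture("top");S=arm.capture("scene")
t=lambda u,v:(265+u/5,185+v/5); s=lambda u,v:(265+u/4,170+v/4)
h=.005
g=np.deg2rad(35);ge=(-.185*np.cos(g),0,.032+.185*np.sin(g))
L=[(T,[((-.125,.039,h),t(118,403)),((-.125,-.039,h),t(140,572)),((.060,.024,.009),t(527,373)),((.060,-.024,.009),t(543,481)),((.046,.0335,.04),t(497,350)),((.046,-.0335,.04),t(522,502))]),
(S,[((-.125,.039,h),s(249,580)),((-.125,-.039,h),s(407,570)),((.060,.024,.009),s(247,272)),((.060,-.024,.009),s(338,270))])]
p,r=fit(L,[.4,.2,-1.6]);print("lifter",np.round(p,4),np.round(r,1).tolist())
C=[(T,[((-.06,.105,.22),(403.5,193)),((.06,.105,.22),(468,188)),((.06,-.105,.22),(482,300)),((-.06,-.105,.22),(412.5,306)),((-.0825,.103,.198),t(630,68)),]),
(S,[((-.0825,.103,.016),s(45,228)),((-.0825,-.103,.016),s(445,214)),((-.0825,-.103,.198),(384,157))])]
q,r=fit(C,[.4,-.1,-1.6]);print("cab",np.round(q,4),np.round(r,1).tolist())
d=q[:2]+np.array([np.cos(q[2]),np.sin(q[2])])*-.0825
R=np.array([[np.cos(q[2]),np.sin(q[2])],[-np.sin(q[2]),np.cos(q[2])]])
print("lifter in cabinet frame",R@(p[:2]-q[:2]),np.rad2deg(p[2]-q[2]))
print("grip",w(p,[(-.145*np.cos(g),0,.032+.145*np.sin(g))]), "end",w(p,[ge]),proj(T,w(p,[ge])),proj(S,w(p,[ge])))
E
```

```text
lifter [ 0.4034  0.2037 -1.4502] [[-1.0, -0.8], [-0.7, -0.1], [-0.6, 0.1], [-0.5, -0.4], [0.1, -0.0], [-0.2, -0.1], [0.1, -1.3], [0.9, -1.3], [0.3, -0.2], [0.1, -0.9]]
cab [ 0.438   0.0373 -1.5053] [[0.6, -0.5], [-0.2, -0.7], [-0.0, 0.1], [4.1, -0.0], [-0.6, -1.5], [3.9, -0.6], [0.3, 1.9], [0.6, 5.6]]
lifter in cabinet frame [-0.16822365 -0.02372338] 3.157607681922384
grip [[0.38905901 0.32156734 0.11516858]] end [[0.38511656 0.35409538 0.13811164]] [[273.4936301  280.52231188]] [[352.60209221 283.94250909]]
```

```bash
cat >>h.py <<'E'
def need(target,yaw):
    """tool-frame shift (mm) and twist to bring TCP to target with tool y across heading yaw"""
    s=arm.state();R=Ro.from_rotvec(s["ee_rot"]).as_matrix();d=R.T@(np.array(target)-s["position"])*1000
    y=np.array([-np.sin(yaw),np.cos(yaw),0]);a=R.T@y;tw=np.arctan2(-a[0],a[1]);tw=(tw+np.pi/2)%np.pi-np.pi/2
    print("shift",d.round(1),"twist",round(tw,4),"toolx",R[:,0].round(3),"tooly",R[:,1].round(3),"z",R[:,2].round(3),"q",np.round(s["joint_positions"],3)[[0,5]],s["time_s"])
E
python3 - <<'E'
from h import *
need((.389,.3216,.180),-1.4502)
E
```

```text
shift [-297.5 -141.9    2. ] twist 1.2004 toolx [-0.969  0.247  0.   ] tooly [ 0.247  0.969 -0.001] z [-0.    -0.001 -1.   ] q [ 1.118 -0.203] 0.2
```

>>> apply_moves([
  {"tz":-40},
  {"tx":-50,"ty":-24},
  {"tx":-50,"ty":-24},
  {"tx":-50,"ty":-24},
  {"tx":-50,"ty":-24},
])

```text
validation failed for argument at $.in...
```

>>> apply_moves([
  {"tx":-50,"ty":-24},
  {"tx":-47,"ty":-22},
  {"twist":0.17},
  {"twist":0.17},
  {"twist":0.17},
])

```text
validation failed for argument at $.in...
```

>>> apply_moves([
  {"twist":0.17},
  {"twist":0.17},
  {"twist":0.17},
  {"twist":0.18},
  {},
])

```text
validation failed for argument at $.in...
```

```bash
python3 - <<'E'
from h import *
need((.389,.3216,.096),-1.4502)
c=arm.capture("wrist");cv2.imwrite("pics/w1.png",c["image"])
g=np.deg2rad(35);p=[.4034,.2037,-1.4502]
for r in(.08,.145,.185):print(proj(c,w(p,[(-r*np.cos(g),0,.032+r*np.sin(g))])))
E
```

```text
shift [-297.5 -141.8   86. ] twist 1.2004 toolx [-0.969  0.247  0.   ] tooly [ 0.247  0.969 -0.001] z [-0.    -0.001 -1.   ] q [ 1.118 -0.203] 0.2
[[144.53589164 515.3717591 ]]
[[176.11663776 538.17434425]]
[[199.40895717 554.99234768]]
```

View pics/w1.png

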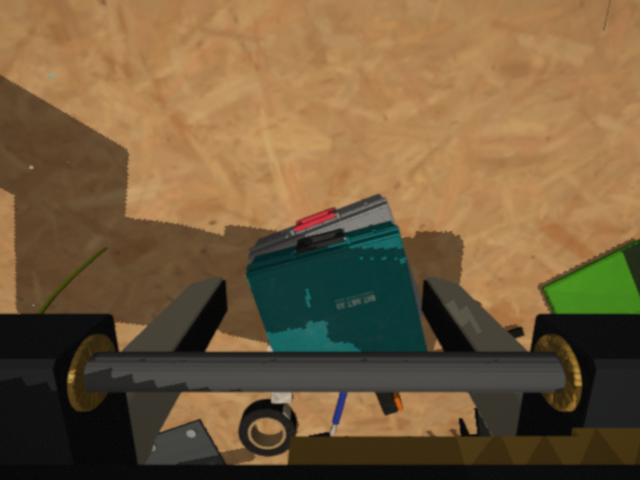

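The moves were refused, most likely because every row needs all its fields, so the arm hasn't moved. The wrist view shows the teal case at (330,290) and the tape roll at (268,428).

>>> apply_moves([
  {"tx":0,"ty":0,"tz":-40,"twist":0,"jaw":1},
  {"tx":-50,"ty":-24,"tz":0,"twist":0,"jaw":1},
  {"tx":-50,"ty":-24,"tz":0,"twist":0,"jaw":1},
  {"tx":-50,"ty":-24,"tz":0,"twist":0,"jaw":1},
  {"tx":-50,"ty":-24,"tz":0,"twist":0,"jaw":1},
])

```text
time_s: 0.88
position: [0.307, 0.3893, 0.2225]
ee_rot: [0.391, 3.117, 0.0]
wrist_force: [-0.3, 0.6, 1.3]
width: 0.0927
grasp_force: 0.0
```

>>> apply_moves([
  {"tx":-50,"ty":-24,"tz":0,"twist":0,"jaw":1},
  {"tx":-47,"ty":-22,"tz":0,"twist":0,"jaw":1},
  {"tx":0,"ty":0,"tz":0,"twist":0.17,"jaw":1},
  {"tx":0,"ty":0,"tz":0,"twist":0.17,"jaw":1},
  {"tx":0,"ty":0,"tz":0,"twist":0.17,"jaw":1},
])

```text
time_s: 1.5
position: [0.3888, 0.3216, 0.2223]
ee_rot: [-1.174, -2.914, 0.0]
wrist_force: [-0.0, 0.1, 0.3]
width: 0.093
grasp_force: 0.0
```

>>> apply_moves([
  {"tx":0,"ty":0,"tz":0,"twist":0.17,"jaw":1},
  {"tx":0,"ty":0,"tz":0,"twist":0.17,"jaw":1},
  {"tx":0,"ty":0,"tz":0,"twist":0.17,"jaw":1},
  {"tx":0,"ty":0,"tz":0,"twist":0.18,"jaw":1},
  {"tx":0,"ty":0,"tz":0,"twist":0,"jaw":1},
])

```text
time_s: 2.12
position: [0.3885, 0.3219, 0.2224]
ee_rot: [-2.081, -2.353, 0.0]
wrist_force: [0.4, -0.7, -0.0]
width: 0.0926
grasp_force: 0.0
```

```bash
python3 - <<'E'
from h import *
need((.389,.3216,.096),-1.4502)
c=arm.capture("wrist");cv2.imwrite("pics/w2.png",c["image"])
g=np.deg2rad(35);p=[.4034,.2037,-1.4502]
for r in(.08,.145,.185):print(proj(c,w(p,[(-r*np.cos(g),0,.032+r*np.sin(g))])))
E
```

```text
shift [ -0.3   0.4 126.4] twist 0.002 toolx [-0.122  0.992 -0.   ] tooly [ 0.992  0.122 -0.   ] z [-0. -0. -1.] q [0.47  0.348] 2.125
[[325.33771756 267.41674719]]
[[325.62273915 223.23536917]]
[[325.84760669 188.37850701]]
```

View pics/w2.png

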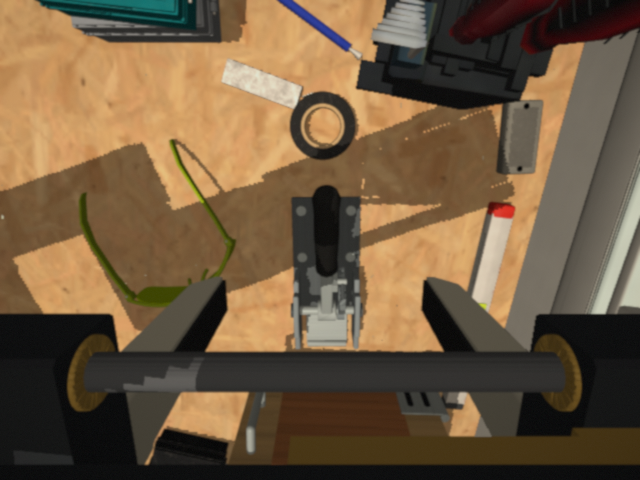

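The wrist view shows the grip at u≈327, v 185–275, centred between the fingers and matching the predicted position. Descending.

>>> apply_moves([
  {"tx":0,"ty":0,"tz":50,"twist":0,"jaw":1},
  {"tx":0,"ty":1,"tz":40,"twist":0,"jaw":1},
  {"tx":0,"ty":0,"tz":26,"twist":0,"jaw":1},
  {"tx":0,"ty":0,"tz":10,"twist":0,"jaw":1},
  {"tx":0,"ty":0,"tz":0,"twist":0,"jaw":0.5},
])

```text
time_s: 2.8
position: [0.3896, 0.322, 0.0964]
ee_rot: [-2.081, -2.353, 0.001]
wrist_force: [-0.6, 0.6, -0.2]
width: 0.0869
grasp_force: 0.0
```

```bash
python3 - <<'E'
from h import *
need((.389,.3216,.096),-1.4502)
c=arm.capture("wrist");print("cam",-np.array(c["R"]).T@c["t"])
p=[.4034,.2037,-1.4502];g=np.deg2rad(35)
for r in(.08,.145,.185):print(proj(c,w(p,[(-r*np.cos(g),0,.032+r*np.sin(g))])))
E
```

```text
shift [-0.3 -0.6  0.4] twist 0.0019 toolx [-0.122  0.993 -0.   ] tooly [ 0.993  0.122 -0.001] z [-0.001 -0.    -1.   ] q [0.47  0.347] 2.8
cam [0.38007186 0.39557318 0.29932552]
[[324.23693608 334.01634596]]
[[324.37632487 279.65667095]]
[[324.50392587 229.89406545]]
```

>>> apply_moves([
  {"tx":0,"ty":0,"tz":0,"twist":0,"jaw":0.3},
  {"tx":0,"ty":0,"tz":0,"twist":0,"jaw":0.3},
  {"tx":0,"ty":0,"tz":0,"twist":0,"jaw":0},
  {"tx":0,"ty":0,"tz":0,"twist":0,"jaw":0},
  {"tx":0,"ty":0,"tz":0,"twist":0,"jaw":0},
])

```text
time_s: 3.48
position: [0.3896, 0.3221, 0.0965]
ee_rot: [-2.083, -2.352, -0.0]
wrist_force: [-0.9, -0.8, -0.6]
width: 0.0335
grasp_force: 0.0
```

>>> apply_moves([
  {"tx":0,"ty":0,"tz":0,"twist":0,"jaw":0},
  {"tx":0,"ty":0,"tz":0,"twist":0,"jaw":0},
  {"tx":0,"ty":0,"tz":0,"twist":0,"jaw":0},
  {"tx":0,"ty":0,"tz":0,"twist":0,"jaw":0},
])

```text
time_s: 3.98
position: [0.3899, 0.3219, 0.0966]
ee_rot: [2.083, 2.351, 0.0]
wrist_force: [0.0, -0.5, 1.7]
width: 0.0002
grasp_force: 1.0
```

The fingers shut on nothing, so I need to look.

```bash
python3 - <<'E'
from h import *
a=arm.capture("wrist")["image"][60:420,120:520];b=arm.capture("scene")["image"][160:340,230:430]
cv2.imwrite("pics/m3.png",np.hstack([cv2.resize(a,(400,360)),cv2.resize(b,(400,360),interpolation=cv2.INTER_CUBIC)]))
E
```

```text
(no output)
```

View pics/m3.png

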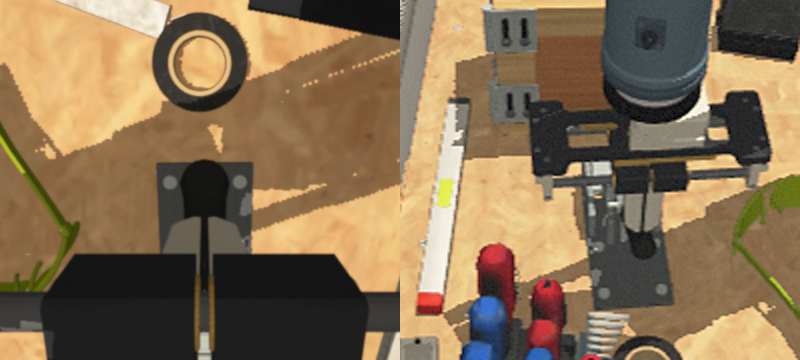

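```bash
python3 - <<'E'
from h import *
W=arm.capture("wrist");S=arm.capture("scene");s=arm.state();print(s["position"],s["width"],s["grasp_force"])
P=np.array(s["position"])
for n,c in(("w",W),("s",S)):print(n,proj(c,[P,P+[0,0,.019],P+[0,0,.065]]).round(1).tolist())
a=W["image"][180:380,225:425];b=S["image"][225:305,310:390]
cv2.imwrite("pics/m4.png",np.hstack([cv2.resize(a,(400,400),interpolation=cv2.INTER_CUBIC),cv2.resize(b,(400,400),interpolation=cv2.INTER_CUBIC)]))
E
```

```text
[0.38979586 0.32202109 0.09654955] 0.0006970234434674138 0.9606542496476322
w [[325.3, 266.6], [325.4, 279.1], [325.7, 321.9]]
s [[349.0, 282.5], [349.5, 276.4], [350.8, 260.7]]
```

View pics/m4.png

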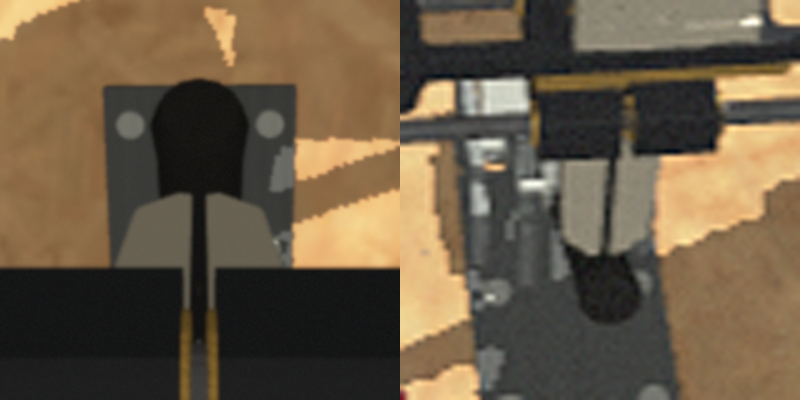

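The visible finger ends appear higher than the reported TCP suggests. I'll check this against the open-finger picture w2, where the tips are at (225,280) and (423,280).

```bash
python3 - <<'E'
from h import *
W=arm.capture("wrist");s=arm.state();R=Ro.from_rotvec(s["ee_rot"]).as_matrix();P=np.array(s["position"])
print(W["fx"],s["position"][2],s["wrist_force"])
for dx in(-7.5,0,7.5):
  for dz in(0,10,19,30):
    print(dx,dz,proj(W,[P+R@np.array([dx,e*46.5,-dz])/1000 for e in(-1,1)]).round(1).tolist())
E
```

```text
378.2392225549769 0.09652394260131898 [ 0.30379229 -1.6079408   1.84698358]
-7.5 0 [[244.4, 278.9], [406.2, 278.9]]
-7.5 10 [[240.7, 285.7], [409.9, 285.8]]
-7.5 19 [[237.0, 292.5], [413.7, 292.5]]
-7.5 30 [[232.1, 301.5], [418.7, 301.5]]
0 0 [[243.6, 266.6], [406.9, 266.6]]
0 10 [[239.9, 272.9], [410.8, 273.0]]
0 19 [[236.1, 279.2], [414.6, 279.2]]
0 30 [[231.1, 287.5], [419.7, 287.6]]
7.5 0 [[242.9, 254.1], [407.7, 254.1]]
7.5 10 [[239.0, 259.9], [411.6, 259.9]]
7.5 19 [[235.2, 265.6], [415.5, 265.6]]
7.5 30 [[230.1, 273.3], [420.8, 273.3]]
```

Both cameras put the real fingertips about 30–37 mm higher than the reported TCP, and the fingers closed just above the lever, so the two agree. Open, go 30 mm lower, and regrip.

>>> apply_moves([
  {"tx":0,"ty":0,"tz":0,"twist":0,"jaw":0.6},
  {"tx":0,"ty":0,"tz":0,"twist":0,"jaw":0.6},
  {"tx":0,"ty":0,"tz":0,"twist":0,"jaw":0.6},
  {"tx":0,"ty":0,"tz":0,"twist":0,"jaw":0.6},
])

```text
time_s: 4.72
position: [0.3895, 0.3221, 0.0963]
ee_rot: [-2.083, -2.352, 0.0]
wrist_force: [0.0, -0.7, 0.4]
width: 0.0361
grasp_force: 0.0
```

>>> apply_moves([
  {"tx":0,"ty":0,"tz":8,"twist":0,"jaw":0.6},
  {"tx":0,"ty":0,"tz":8,"twist":0,"jaw":0.6},
  {"tx":0,"ty":0,"tz":7,"twist":0,"jaw":0.6},
  {"tx":0,"ty":0,"tz":7,"twist":0,"jaw":0.6},
  {"tx":0,"ty":0,"tz":0,"twist":0,"jaw":0.35},
])

```text
time_s: 5.35
position: [0.3891, 0.3218, 0.0657]
ee_rot: [-2.083, -2.351, 0.002]
wrist_force: [-0.4, 0.4, -0.7]
width: 0.0499
grasp_force: 0.0
```

>>> apply_moves([
  {"tx":0,"ty":0,"tz":0,"twist":0,"jaw":0.2},
  {"tx":0,"ty":0,"tz":0,"twist":0,"jaw":0},
  {"tx":0,"ty":0,"tz":0,"twist":0,"jaw":0},
  {"tx":0,"ty":0,"tz":0,"twist":0,"jaw":0},
  {"tx":0,"ty":0,"tz":0,"twist":0,"jaw":0},
])

```text
time_s: 5.98
position: [0.3899, 0.3222, 0.0667]
ee_rot: [2.083, 2.352, 0.001]
wrist_force: [0.5, 0.6, 1.1]
width: 0.0205
grasp_force: 30.0
```

Gripped: 20.5 mm wide at 30 N. Now square up and slide forward.

>>> apply_moves([
  {"tx":-4,"ty":0,"tz":0,"twist":0.02,"jaw":0},
  {"tx":-6,"ty":0,"tz":0,"twist":0.02,"jaw":0},
  {"tx":-6,"ty":0,"tz":0,"twist":0.015,"jaw":0},
  {"tx":-6,"ty":0,"tz":0,"twist":0,"jaw":0},
  {"tx":-4,"ty":0,"tz":0,"twist":0,"jaw":0},
])

```text
time_s: 6.6
position: [0.3923, 0.2973, 0.0668]
ee_rot: [-2.147, -2.292, -0.004]
wrist_force: [-0.2, 5.4, 0.4]
width: 0.0205
grasp_force: 30.0
```

```bash
python3 - <<'E'
from h import *
need((.389,.3216,.066),-1.5053)
s=arm.state();print(s["wrist_force"],s["wrist_torque"],s["position"])
T=arm.capture("top")["image"];S=arm.capture("scene")["image"]
a=cv2.resize(T[225:325,270:420],(600,400),interpolation=cv2.INTER_CUBIC)
cv2.imwrite("pics/t5.png",T);cv2.imwrite("pics/s5.png",S)
cv2.imwrite("pics/m5.png",np.hstack([cv2.resize(T[225:325,285:420],(405,300),interpolation=cv2.INTER_CUBIC),cv2.resize(S[210:310,290:420],(390,300),interpolation=cv2.INTER_CUBIC)]))
E
```

```text
shift [24.4 -1.7  0.9] twist -0.0005 toolx [-0.065  0.998  0.003] tooly [0.998 0.065 0.001] z [ 0.001  0.003 -1.   ] q [0.42  0.354] 6.6
[-0.22215639  5.35977897  0.43183788] [0.94319853 0.02398801 0.08257312] [0.39228816 0.2973165  0.06680193]
```

View pics/m5.png

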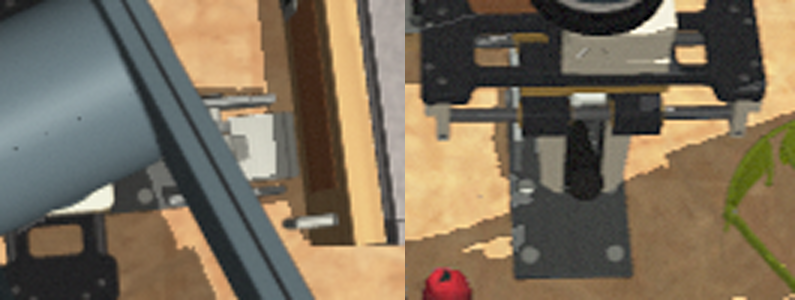

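The top panel shows the cheek fronts at (275,98) and (285,187) and the lower door face ahead. The scene panel shows the rear base corners at (515,275) and (632,273). Refit.

```bash
python3 - <<'E'
from h import *
T=arm.capture("top");S=arm.capture("scene")
t=lambda u,v:(285+u/3,225+v/3); s=lambda u,v:(290+(u-405)/3,210+v/3)
L=[(T,[((.046,.0335,.04),t(276,98)),((.046,-.0335,.04),t(286,187)),((.062,.024,.006),t(294,112))]),
(S,[((-.125,.039,.005),s(514,278)),((-.125,-.039,.005),s(632,275))])]
p,r=fit(L,[.4,.2,-1.5]);print(p,r.round(1).tolist())
tt=lambda u,v:(265+u/5,185+v/5)
C=[(T,[((-.06,.105,.22),(402.5,194)),((.06,.105,.22),(468,188)),((.06,-.105,.22),(482,300)),((-.06,-.105,.22),(416,306)),((-.0825,.103,.198),tt(630,68)),])]
q,r=fit(C,[.4,0,-1.5]);print(q,r.round(1).tolist())
# door bottom / cabinet edges: sub-pixel line on cabinet top front edge & rear edge
g=cv2.cvtColor(cv2.imread("pics/top0.png"),cv2.COLOR_BGR2GRAY)
l=cv2.createLineSegmentDetector().detect(g)[0][:,0]
for x1,y1,x2,y2 in l:
    if min(x1,x2)>385 and max(x1,x2)<490 and min(y1,y2)>180 and max(y1,y2)<312 and abs(y1-y2)>60:
        z=[.22,.198]
        out=[]
        for h in z:
            Rm,tt_=np.array(T["R"]),np.array(T["t"]);cam=-Rm.T@tt_
            W=[]
            for u,v in((x1,y1),(x2,y2)):
                d=Rm.T@[(u-T["cx"])/T["fx"],(v-T["cy"])/T["fy"],1];W.append(cam+d*(h-cam[2])/d[2])
            W=sorted(W,key=lambda a:-a[0]);n=W[0]-W[1]
            out+= [h,round(float(np.arctan2(n[1],n[0])-np.pi/2),4)]+[W[0][:2].round(4).tolist(),W[1][:2].round(4).tolist()]
        print(round(float(abs(y1-y2))),out)
E
```

```text
[ 0.4000258   0.17852209 -1.50295692] [[-0.1, -0.4], [-0.2, 0.5], [-0.6, -0.0], [-0.3, -0.7], [0.3, -0.3]]
[ 0.43678984  0.03782511 -1.50206268] [[1.2, -0.7], [-0.6, -0.1], [-0.1, 0.7], [0.5, 0.8], [-1.0, -0.7]]
83 [0.22, -1.4854, [0.5305, 0.113], [0.3771, 0.0999], 0.198, -1.4854, [0.5354, 0.1089], [0.3782, 0.0955]]
75 [0.22, -1.4851, [0.468, 0.1271], [0.3302, 0.1152], 0.198, -1.4851, [0.4714, 0.1234], [0.3301, 0.1112]]
111 [0.22, -1.4856, [0.5377, 0.106], [0.332, 0.0884], 0.198, -1.4856, [0.5428, 0.1017], [0.332, 0.0838]]
```

```bash
python3 - <<'E'
from h import *
cams={n:arm.capture(n) for n in("top","scene")}
def back(c,u,v,h):
    R=np.array(c["R"]);cam=-R.T@c["t"];d=R.T@[(u-c["cx"])/c["fx"],(v-c["cy"])/c["fy"],1];return cam+d*(h-cam[2])/d[2]
for f,n,box in(("top0","top",(280,235,385,305)),("scene0","scene",(315,220,375,320)),("t5","top",(285,235,390,305)),("s5","scene",(315,220,375,310))):
    g=cv2.cvtColor(cv2.imread(f"pics/{f}.png"),cv2.COLOR_BGR2GRAY);print(f)
    for x1,y1,x2,y2 in cv2.createLineSegmentDetector().detect(g)[0][:,0]:
        if box[0]<min(x1,x2) and max(x1,x2)<box[2] and box[1]<min(y1,y2) and max(y1,y2)<box[3] and np.hypot(x1-x2,y1-y2)>12:
            a=back(cams[n],x1,y1,.005);b=back(cams[n],x2,y2,.005);d=b-a
            an=(np.arctan2(d[1],d[0]))%np.pi-np.pi
            if an>-.75:an-=np.pi/2
            if an<-2.3:an+=np.pi/2
            if abs(an+1.5)<.2:print(np.round([x1,y1,x2,y2]),"yaw",round(an,4),"len",round(float(np.hypot(*d[:2])),3),a[:2].round(3))
E
```

```text
top0
[342. 270. 328. 272.] yaw -1.5002 len 0.031 [0.412 0.211]
[351. 282. 363. 281.] yaw -1.5517 len 0.029 [0.386 0.192]
[327. 261. 339. 259.] yaw -1.3786 len 0.029 [0.433 0.244]
[363. 284. 332. 289.] yaw -1.4506 len 0.071 [0.38  0.164]
[375. 269. 373. 253.] yaw -1.5025 len 0.038 [0.412 0.136]
[351. 291. 293. 299.] yaw -1.4462 len 0.131 [0.366 0.192]
[323. 257. 346. 251.] yaw -1.3429 len 0.053 [0.444 0.252]
[347. 251. 363. 251.] yaw -1.5932 len 0.037 [0.455 0.198]
[372. 252. 371. 236.] yaw -1.4981 len 0.037 [0.452 0.14 ]
[321. 278. 342. 275.] yaw -1.4697 len 0.049 [0.396 0.259]
[346. 257. 361. 255.] yaw -1.4562 len 0.034 [0.441 0.201]
[291. 272. 309. 271.] yaw -1.5449 len 0.042 [0.41  0.326]
[328. 285. 341. 283.] yaw -1.3994 len 0.028 [0.379 0.242]
[369. 278. 366. 261.] yaw -1.4299 len 0.04 [0.393 0.15 ]
scene0
[365. 312. 339. 314.] yaw -1.4357 len 0.051 [0.354 0.326]
[326. 316. 326. 299.] yaw -1.51 len 0.037 [0.429 0.337]
[323. 291. 323. 278.] yaw -1.544 len 0.031 [0.438 0.28 ]
[349. 236. 323. 237.] yaw -1.4717 len 0.056 [0.387 0.135]
[354. 237. 357. 254.] yaw -1.4321 len 0.047 [0.3
[... 879 characters left out ...]
]
[366. 257. 352. 258.] yaw -1.5112 len 0.031 [0.442 0.156]
[336. 295. 322. 296.] yaw -1.5098 len 0.031 [0.357 0.226]
s5
[373. 254. 358. 255.] yaw -1.4941 len 0.031 [0.337 0.183]
[329. 257. 328. 241.] yaw -1.4788 len 0.044 [0.429 0.195]
[356. 251. 355. 274.] yaw -1.5992 len 0.061 [0.373 0.175]
[342. 274. 343. 253.] yaw -1.5859 len 0.055 [0.401 0.238]
[322. 268. 320. 252.] yaw -1.4239 len 0.042 [0.442 0.223]
[359. 241. 372. 240.] yaw -1.4424 len 0.027 [0.366 0.149]
[333. 257. 335. 271.] yaw -1.4179 len 0.036 [0.42  0.194]
[329. 242. 342. 242.] yaw -1.5217 len 0.026 [0.429 0.154]
[363. 302. 327. 303.] yaw -1.4907 len 0.071 [0.358 0.302]
[363. 272. 366. 302.] yaw -1.4911 len 0.073 [0.359 0.23 ]
```

Edge lines put the lifter within about 0.3° of square, with about 15 mm left to go. Creep on.

>>> apply_moves([
  {"tx":-4,"ty":0,"tz":0,"twist":-0.007,"jaw":0},
  {"tx":-4,"ty":0,"tz":0,"twist":0,"jaw":0},
  {"tx":-2,"ty":0,"tz":0,"twist":0,"jaw":0},
  {"tx":-1,"ty":0,"tz":0,"twist":0,"jaw":0},
  {"tx":0,"ty":0,"tz":0,"twist":0,"jaw":0},
])

```text
time_s: 7.52
position: [0.3926, 0.286, 0.0667]
ee_rot: [-2.139, -2.3, -0.002]
wrist_force: [-0.2, 6.6, 1.2]
width: 0.0203
grasp_force: 30.0
```

>>> apply_moves([
  {"tx":-1,"ty":0,"tz":0,"twist":0,"jaw":0},
  {"tx":-1,"ty":0,"tz":0,"twist":0,"jaw":0},
])

```text
time_s: 7.78
position: [0.3928, 0.2842, 0.0667]
ee_rot: [-2.139, -2.3, -0.002]
wrist_force: [0.3, 7.1, 1.9]
width: 0.0202
grasp_force: 30.0
```

>>> apply_moves([
  {"tx":-1,"ty":0,"tz":0,"twist":0,"jaw":0},
])

```text
time_s: 7.9
position: [0.3928, 0.2831, 0.0667]
ee_rot: [-2.139, -2.3, -0.002]
wrist_force: [-0.0, 7.2, 1.2]
width: 0.0202
grasp_force: 30.0
```

>>> apply_moves([
  {"tx":-1,"ty":0,"tz":0,"twist":0,"jaw":0},
])

```text
time_s: 8.02
position: [0.3929, 0.2824, 0.0668]
ee_rot: [-2.139, -2.3, -0.003]
wrist_force: [-1.7, 10.1, 2.1]
width: 0.02
grasp_force: 30.0
```

>>> apply_moves([
  {"tx":-1,"ty":0,"tz":0,"twist":0,"jaw":0},
])

```text
time_s: 8.15
position: [0.3929, 0.2823, 0.0669]
ee_rot: [-2.138, -2.298, -0.005]
wrist_force: [-1.6, 13.0, 3.2]
width: 0.0206
grasp_force: 30.0
```

>>> apply_moves([
  {"tx":-1,"ty":0,"tz":0,"twist":0,"jaw":0},
])

```text
time_s: 8.28
position: [0.3929, 0.2822, 0.0671]
ee_rot: [-2.138, -2.297, -0.007]
wrist_force: [-3.6, 15.8, 3.9]
width: 0.0205
grasp_force: 30.0
```

```bash
python3 - <<'E'
from h import *
s=arm.state();print(s["position"],s["wrist_force"],s["wrist_torque"]);need((.3929,.2824,.066),-1.4855)
cams={n:arm.capture(n) for n in("top","scene")}
def back(c,u,v,h):
    R=np.array(c["R"]);cam=-R.T@c["t"];d=R.T@[(u-c["cx"])/c["fx"],(v-c["cy"])/c["fy"],1];return cam+d*(h-cam[2])/d[2]
for n,box in(("scene",(315,220,375,310)),("top",(285,235,400,305))):
    cv2.imwrite(f"pics/{n}6.png",cams[n]["image"]);g=cv2.cvtColor(cams[n]["image"],cv2.COLOR_BGR2GRAY);print(n)
    for x1,y1,x2,y2 in cv2.createLineSegmentDetector().detect(g)[0][:,0]:
        if box[0]<min(x1,x2) and max(x1,x2)<box[2] and box[1]<min(y1,y2) and max(y1,y2)<box[3] and np.hypot(x1-x2,y1-y2)>14:
            a=back(cams[n],x1,y1,.005);b=back(cams[n],x2,y2,.005);d=b-a
            an=(np.arctan2(d[1],d[0]))%np.pi-np.pi
            if an>-.75:an-=np.pi/2
            if an<-2.3:an+=np.pi/2
            if abs(an+1.5)<.1:print(np.round([x1,y1,x2,y2]),"yaw",round(an,4),"len",round(float(np.hypot(*d[:2])),3),a[:2].round(3),b[:2].round(3))
E
```

```text
[0.39289809 0.28219194 0.06712151] [-3.63787218 15.8244813   3.94367834] [2.65966298 0.5966117  0.06895546]
shift [0.2 0.  1.1] twist -0.0134 toolx [-0.072  0.997  0.005] tooly [0.997 0.072 0.001] z [ 0.     0.005 -1.   ] q [0.388 0.313] 8.275
scene
[329. 249. 328. 233.] yaw -1.4743 len 0.045 [0.43  0.175] [0.434 0.13 ]
[356. 243. 355. 268.] yaw -1.5972 len 0.066 [0.373 0.155] [0.375 0.221]
[321. 262. 320. 245.] yaw -1.4857 len 0.046 [0.444 0.208] [0.448 0.163]
[363. 296. 327. 296.] yaw -1.4986 len 0.071 [0.358 0.288] [0.429 0.293]
[363. 268. 366. 295.] yaw -1.4786 len 0.065 [0.359 0.22 ] [0.353 0.285]
top
[313. 296. 329. 293.] yaw -1.4387 len 0.037 [0.356 0.277] [0.361 0.24 ]
[356. 293. 329. 295.] yaw -1.4979 len 0.059 [0.361 0.181] [0.356 0.24 ]
[373. 252. 370. 236.] yaw -1.4548 len 0.038 [0.452 0.139] [0.49  0.143]
```

Contact is firm: the push rises and the lifter has stopped after 40 mm. The side force suggests the +x cheek touches first, so I ease the yaw slightly.

>>> apply_moves([
  {"tx":0,"ty":-1,"tz":0,"twist":-0.006,"jaw":0},
  {"tx":0,"ty":0,"tz":0,"twist":0,"jaw":0},
])

```text
time_s: 8.62
position: [0.392, 0.282, 0.0671]
ee_rot: [-2.131, -2.305, -0.007]
wrist_force: [-0.9, 14.2, 2.1]
width: 0.0202
grasp_force: 30.0
```

```bash
python3 - <<'E'
from h import *
s=arm.state();print(s["position"],s["wrist_force"],s["wrist_torque"]);need((.3929,.2824,.066),-1.4855)
E
```

```text
[0.39202214 0.2819987  0.06708566] [-0.8583904  14.2321848   2.14399919] [2.24577122 0.29396747 0.03409733]
shift [0.3 0.9 1.1] twist -0.007 toolx [-0.078  0.997  0.005] tooly [0.997 0.078 0.001] z [ 0.001  0.005 -1.   ] q [0.388 0.308] 8.625
```

>>> apply_moves([
  {"tx":0,"ty":-1,"tz":0,"twist":-0.006,"jaw":0},
  {"tx":0,"ty":0,"tz":0,"twist":0,"jaw":0},
])

```text
time_s: 8.88
position: [0.3919, 0.2819, 0.0673]
ee_rot: [-2.125, -2.312, -0.008]
wrist_force: [0.0, 13.6, 0.5]
width: 0.0201
grasp_force: 30.0
```

```bash
python3 - <<'E'
from h import *
s=arm.state();print(s["position"],s["wrist_force"],s["wrist_torque"]);need((.3929,.2824,.066),-1.4855)
E
```

```text
[0.39189826 0.28192366 0.06725195] [1.76852927e-03 1.36026907e+01 5.35045116e-01] [ 2.23733837  0.01524804 -0.07038037]
shift [0.4 1.  1.3] twist -0.0011 toolx [-0.084  0.996  0.005] tooly [0.996 0.084 0.003] z [ 0.002  0.005 -1.   ] q [0.389 0.302] 8.875
```

Square (yaw matches within 0.1°) with both cheeks touching and no side force. Now press along the arc, easing the forward push.

>>> apply_moves([
  {"tx":3,"ty":0,"tz":2,"twist":0,"jaw":0},
  {"tx":2,"ty":0,"tz":2,"twist":0,"jaw":0},
  {"tx":1,"ty":0,"tz":2,"twist":0,"jaw":0},
])

```text
time_s: 9.25
position: [0.3915, 0.2857, 0.0614]
ee_rot: [2.124, 2.313, 0.003]
wrist_force: [-0.1, 5.0, 4.8]
width: 0.02
grasp_force: 30.0
```

>>> apply_moves([
  {"tx":1.5,"ty":0,"tz":2,"twist":0,"jaw":0},
  {"tx":1,"ty":0,"tz":2,"twist":0,"jaw":0},
])

```text
time_s: 9.5
position: [0.3913, 0.2881, 0.057]
ee_rot: [2.125, 2.313, 0.003]
wrist_force: [0.8, 4.7, 5.9]
width: 0.0205
grasp_force: 30.0
```

>>> apply_moves([
  {"tx":1.2,"ty":0,"tz":2,"twist":0,"jaw":0},
  {"tx":1.2,"ty":0,"tz":2,"twist":0,"jaw":0},
])

```text
time_s: 9.75
position: [0.3911, 0.2901, 0.0532]
ee_rot: [2.124, 2.313, 0.002]
wrist_force: [0.5, 1.5, 11.7]
width: 0.0204
grasp_force: 30.0
```

>>> apply_moves([
  {"tx":1.1,"ty":0,"tz":2,"twist":0,"jaw":0},
])

```text
time_s: 9.88
position: [0.3911, 0.291, 0.0515]
ee_rot: [2.124, 2.313, 0.002]
wrist_force: [-0.4, 0.9, 10.3]
width: 0.0202
grasp_force: 30.0
```

>>> apply_moves([
  {"tx":1.1,"ty":0,"tz":2,"twist":0,"jaw":0},
])

```text
time_s: 10.0
position: [0.391, 0.2921, 0.0494]
ee_rot: [2.124, 2.313, 0.002]
wrist_force: [0.8, 2.2, 9.2]
width: 0.0204
grasp_force: 30.0
```

>>> apply_moves([
  {"tx":1.0,"ty":0,"tz":2,"twist":0,"jaw":0},
])

```text
time_s: 10.12
position: [0.3909, 0.2932, 0.0471]
ee_rot: [2.124, 2.313, 0.002]
wrist_force: [1.8, 2.5, 6.4]
width: 0.0203
grasp_force: 30.0
```

>>> apply_moves([
  {"tx":1.0,"ty":0,"tz":2,"twist":0,"jaw":0},
])

```text
time_s: 10.25
position: [0.3908, 0.2941, 0.0452]
ee_rot: [2.124, 2.313, 0.002]
wrist_force: [0.7, 2.7, 9.5]
width: 0.0203
grasp_force: 30.0
```

>>> apply_moves([
  {"tx":0.9,"ty":0,"tz":2,"twist":0,"jaw":0},
  {"tx":0.9,"ty":0,"tz":2,"twist":0,"jaw":0},
])

```text
time_s: 10.5
position: [0.3906, 0.2958, 0.0415]
ee_rot: [2.124, 2.313, 0.002]
wrist_force: [-0.3, 1.8, 10.7]
width: 0.0203
grasp_force: 30.0
```

>>> apply_moves([
  {"tx":0.9,"ty":0,"tz":2,"twist":0,"jaw":0},
])

```text
time_s: 10.62
position: [0.3905, 0.2967, 0.0395]
ee_rot: [2.124, 2.313, 0.002]
wrist_force: [-0.3, 0.6, 8.9]
width: 0.0201
grasp_force: 30.0
```

>>> apply_moves([
  {"tx":0.8,"ty":0,"tz":2,"twist":0,"jaw":0},
])

```text
time_s: 10.75
position: [0.3905, 0.2975, 0.0373]
ee_rot: [2.124, 2.313, 0.002]
wrist_force: [1.5, 2.4, 6.9]
width: 0.0204
grasp_force: 30.0
```

>>> apply_moves([
  {"tx":0.7,"ty":0,"tz":2,"twist":0,"jaw":0},
])

```text
time_s: 10.88
position: [0.3904, 0.2984, 0.035]
ee_rot: [2.124, 2.313, 0.002]
wrist_force: [1.4, 3.2, 4.6]
width: 0.0201
grasp_force: 30.0
```

>>> apply_moves([
  {"tx":0.7,"ty":0,"tz":2,"twist":0,"jaw":0},
])

```text
time_s: 11.0
position: [0.3904, 0.2991, 0.0331]
ee_rot: [2.124, 2.313, 0.002]
wrist_force: [0.2, 2.8, 7.6]
width: 0.0201
grasp_force: 30.0
```

>>> apply_moves([
  {"tx":0.7,"ty":0,"tz":2,"twist":0,"jaw":0},
])

```text
time_s: 11.12
position: [0.3903, 0.2998, 0.0313]
ee_rot: [2.124, 2.313, 0.002]
wrist_force: [-0.2, 1.0, 9.6]
width: 0.0202
grasp_force: 30.0
```

>>> apply_moves([
  {"tx":0.6,"ty":0,"tz":2,"twist":0,"jaw":0},
])

```text
time_s: 11.25
position: [0.3902, 0.3004, 0.0294]
ee_rot: [2.124, 2.313, 0.002]
wrist_force: [0.5, 1.7, 10.7]
width: 0.0198
grasp_force: 30.0
```

>>> apply_moves([
  {"tx":0.6,"ty":0,"tz":2,"twist":0,"jaw":0},
])

```text
time_s: 11.38
position: [0.3902, 0.301, 0.0275]
ee_rot: [2.124, 2.313, 0.002]
wrist_force: [-0.2, 3.0, 9.9]
width: 0.02
grasp_force: 30.0
```

>>> apply_moves([
  {"tx":0.5,"ty":0,"tz":1.5,"twist":0,"jaw":0},
])

```text
time_s: 11.5
position: [0.3901, 0.3015, 0.0259]
ee_rot: [2.124, 2.313, 0.003]
wrist_force: [1.6, 1.6, 7.0]
width: 0.0202
grasp_force: 30.0
```

>>> apply_moves([
  {"tx":0.5,"ty":0,"tz":1.5,"twist":0,"jaw":0},
])

```text
time_s: 11.62
position: [0.3901, 0.302, 0.0242]
ee_rot: [2.124, 2.313, 0.002]
wrist_force: [1.6, 2.9, 6.2]
width: 0.0201
grasp_force: 30.0
```

>>> apply_moves([
  {"tx":0.3,"ty":0,"tz":1,"twist":0,"jaw":0},
  {"tx":0,"ty":0,"tz":0,"twist":0,"jaw":0},
])

```text
time_s: 11.88
position: [0.39, 0.3025, 0.0227]
ee_rot: [2.124, 2.313, 0.002]
wrist_force: [1.9, 4.4, 2.6]
width: 0.02
grasp_force: 30.0
```

```bash
python3 - <<'E'
from h import *
s=arm.state();print(s["position"],s["wrist_force"])
T=arm.capture("top")["image"];S=arm.capture("scene")["image"];S0=cv2.imread("pics/scene0.png")
r=lambda a:cv2.resize(a,(390,390),interpolation=cv2.INTER_CUBIC)
cv2.imwrite("pics/m7.png",np.hstack([r(S0[150:280,260:390]),r(S[150:280,260:390])]))
# vertical shift of the hinge-side door region (slots' plates/panel) between pictures
tpl=cv2.cvtColor(S0[172:225,288:318],cv2.COLOR_BGR2GRAY)
for n,(x0,x1,y0,y1) in {"door panel/plate":(274,300,198,225),"panel edge":(298,316,170,225)}.items():
    t=S0[y0:y1,x0:x1];m=cv2.matchTemplate(S[y0-20:y1+10,x0-8:x1+8],t,cv2.TM_CCOEFF_NORMED);_,v,_,l=cv2.minMaxLoc(m);print(n,round(v,3),l[0]-8,l[1]-20)
from h import proj
c=arm.capture("scene");q=[.4368,.0378,-1.4855];print(proj(c,w(q,[(-.0825,.05,.016),(-.0825,.05,.031),(-.0825,.05,.035)])))
E
```

```text
[0.38996805 0.30245202 0.02266712] [1.91985957 4.40272999 2.59140935]
door panel/plate 0.898 0 0
panel edge 0.858 0 -5
[[306.35652903 226.69987796]
 [306.27890416 222.06937731]
 [306.25795215 220.81954252]]
```

View pics/m7.png

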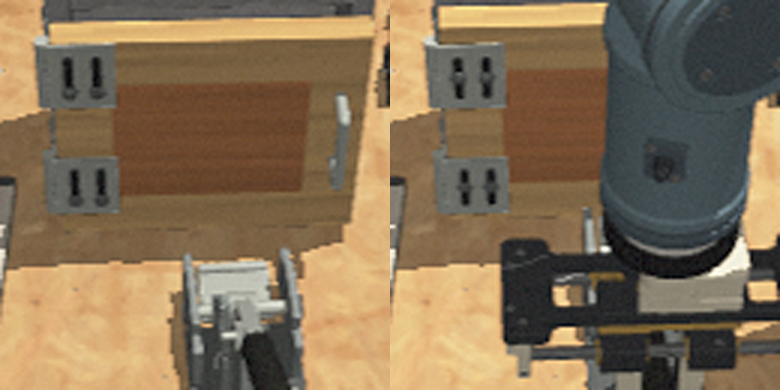

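The screws now sit mid-slot and the door has risen about 5 px (about 15 mm), as expected for four clicks. The grip path matches the arc to within 0.3 mm, so the cheeks are still against the door. Hold briefly, then hand in.

>>> apply_moves([
  {"tx":0,"ty":0,"tz":0,"twist":0,"jaw":0},
  {"tx":0,"ty":0,"tz":0,"twist":0,"jaw":0},
  {"tx":0,"ty":0,"tz":0,"twist":0,"jaw":0},
])

```text
time_s: 12.4
position: [0.3899, 0.3024, 0.0227]
ee_rot: [2.124, 2.313, 0.002]
wrist_force: [2.7, 4.3, 2.5]
width: 0.0201
grasp_force: 30.0
```

```bash
python3 -c "
from cell import arm
s=arm.state();print(s['position'],s['wrist_force'],s['grasp_force']);print(arm.close_job())"
```

```text
[0.38992546 0.30244884 0.02266625] [2.66938773 4.34237186 2.45893724] 30.000863671302795
the job is handed in; nothing more can be done
None
```

I handed the job in at 12.4 s: by the force and position readings the lifter is square against the door and the lever is down four clicks and still gripped, with the door about 15 mm up in the camera view.

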